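# Reassemble a coffee grinder's spindle: spacer, washer, drive bushing

### The job

Put the coffee grinder back together: thread the tall round spacer onto its upright spindle first, then the thin flat washer, then the square drive bushing, each with its hole over the spindle and resting flat on the one below. The bushing only goes down when its square hole meets the square of the spindle, so let it down onto the spindle, feel for the fit by turning it under a light push, then press it past the spring catch until it sits fully home on the washer. Be gentle, never force the spindle, do not knock the things standing around, and let go of everything at the end.

Things in the scene. Friction and masses are not known exactly. Their poses are not given: they have to be found in the camera images.
- grinder_base: Fixed low round grey housing, 92 mm across at its rubber foot and 25 mm high, flat on top (68 mm across), standing on the table. The steel spindle rises from its middle. Origin: centre of the underside, z up. Its yaw says nothing of the angle of the spindle's square.
- seat (a point): Point on the spindle's axis at the top face of the housing, 25 mm over the table, z up along the spindle. Heights over it: round shaft 22 mm thick from 0 to 28 mm, square from 28 to 48, round pilot 15.5 mm thick from 48 to 55, cone narrowing to 7 mm at the tip, 60 mm. The spindle does not tilt or slide. Contact forces adding up to over 60 N between bushing and spindle count as forcing it.
- shoulder (a point): Point on the axis, level with the flat sharp-edged top of the spindle's square, 48 mm above the seat. The square is 16 mm across flats, corners cut to 22 mm. Its angle differs every time and is not given (this point's yaw is that of the housing). The spindle turns only against a stiff friction of about 0.25 N m and stays where it is.
- catch (a point): Point on the axis 38 mm above the seat, level with two small spring-loaded balls standing 2.2 mm proud of two flats that face away from each other of the square. A bushing lined up with the square drops until its underside meets them about 41 mm above the seat; its own weight does not pass them, a push of some 5 to 20 N does.
- spacer: Loose tall steel ring (sleeve), 40 mm outside, round hole 25 mm, 24 mm high, 0.12 kg, standing on the table on one end. Origin: centre of the underside, z along its axis. Goes on first; its underside ends on the seat (0 mm above it).
- washer: Loose flat steel ring, 48 mm outside, round hole 25 mm, 8 mm thick, 0.08 kg, lying flat on the table. Origin: centre of the underside, z along its axis. Goes on second; its underside ends 24 mm above the seat.
- bushing: Loose dark steel square block, 38 x 38 mm, 22 mm high, 0.12 kg, lying flat; a square hole 17.2 mm wide goes straight through, parallel to its sides. Origin: centre of the underside, x and y square to its sides. Goes on last: it rests on the shoulder until turned to within about 5 degrees of the spindle's square (at most 90 degrees of turning); home, its underside is 32 mm above the seat.
- tamper: Bystander: coffee tamper with a brown knob, 58 mm across, 86 mm high, to be left alone. Origin: centre of the underside.
- brush: Bystander: black grinder brush, 160 mm long, 16 mm high, lying on the table, to be left alone. Origin: centre of the underside, x along it.
- jug: Bystander: white milk jug, 87 x 110 mm, 104 mm high, to be left alone. Origin: centre of the underside.
Things that resemble listed ones, but are neither listed nor needed, are in the scene too. There is more than one size of the washer; the job needs the middle-sized. Of the things shaped like the bushing, the steel one is meant.

How it is judged:
On the way, in this order (a step that is already met when the one before it is completed fails the run):
1. the spacer is on the spindle, flat on the housing (horizontal distance between spacer and seat below 0.004 m and z of spacer in the frame of seat between -0.0025 and 0.0025 m and angle between spacer's own z axis and vertical below 0.1 rad), for 0.2 s.
2. the washer is on the spindle, flat on the spacer (all of step 1 and horizontal distance between washer and seat below 0.004 m and z of washer in the frame of seat between 0.0215 and 0.0265 m and angle between washer's own z axis and vertical below 0.1 rad), for 0.2 s.
3. the bushing has been pressed fully home onto the washer (all of step 2 and horizontal distance between bushing and seat below 0.004 m and z of bushing in the frame of seat between 0.0295 and 0.0345 m and angle between bushing's own z axis and vertical below 0.1 rad), for 0.2 s.
At the end, for the whole second after the job is handed in: Spacer, washer and bushing are all threaded on the spindle in that order and at rest: undersides 0, 24 and 32 mm above the seat (each within 2.5 mm), centres within 4 mm of the spindle's axis, tilted less than 0.1 rad (all of step 3 and linear speed of each of spacer, washer, bushing below 0.01 m/s); the robot touches nothing.
It fails at once if the bushing is forced (over 60 N between it and the spindle) (contact force between bushing and grinder_base above 60 N).
It fails at once if the tamper, brush or jug is moved more than 20 mm (distance of any of tamper, brush, jug from where it was at the start of the episode above 0.02 m).
It also fails if it takes over 72 s, if anything falls off the work surface, if the arm or the gripper's body presses on something with over 40 N, if the wrist force passes 120 N, or if a joint passes its speed limit or range.

### The arm

A 7-joint arm with a two-finger parallel gripper is mounted at the origin on a cart in front of the work surface, level with it; the furniture and walls round the work are solid. World frame = base frame: x ahead of the robot, y to its left, z up, the work surface at z = 0. Lengths are in m, angles in rad, forces in N, time in s.
With the tool pointing down it reaches from about 0.4 to 0.85 m from the base axis. Payload 6.9 kg.
Tool frame: the origin (TCP) lies on the centre line of the jaws, within the pads' length; the fingertips stand 8 mm ahead of it and the grasp point (between the pads) lies 11 mm behind it; z points along the fingers, y is the line along which they close (so a half turn about z gives the same grasp; the last joint's range is limited). The gripper opens to 85 mm and grips with 20 to 120 N. Pads are 22 mm wide; open, the fingers measure 114 mm over their backs; the gripper's body (76 mm by 85 mm) begins 54 mm behind the grasp point. The pads swing forward as they close: fully open they stand 13 mm farther back than shut.
Start: joints at [1.252, 0.507, -0.238, 1.5, 0.126, 1.149, -0.155], TCP at [0.258, -0.569, 0.239] pointing down, gripper open.
Joint ranges: [-3.08, 3.08], [-0.24, 2.05], [-1.43, 1.35], [0, 2.5], [-1.52, 4.66], [0.17, 1.96], [-2.89, 2.89]. Speed limits (rad/s): [2.39, 2.39, 3.14, 3.14, 3.14, 3.14, 3.14].

### API

Orientations are given as a unit quaternion [w, x, y, z].
In Python, from bench import * gives the robot as it stands. The module is installed in compiled form; this text tells all that it offers.
- The arm moves only by the shell command python3 -m pendant 'ROWS' [FORCE]. ROWS is JSON, a list that holds one entry, the list of rows, each a list of 5 numbers: the shift along the tool's x, y, z in m, then the turn about the tool's z in degrees, then the finger opening in m, from 0 to 0.0854. In form: [[[x, y, z, roll, grip], ...]]. A call has 1 to 10 rows; each row is the pose to reach, as a shift and turn from the pose commanded when the call began, along the tool's axes at that moment; what a row does not reach only later rows make up. A row lasts 1/8 s, in which the tool goes at most 62.5 mm and 10.7 degrees, less where a joint would pass 70% of its speed; a pose out of reach is approached as far as the arm can. A call with a gripper value outside its range is refused whole. The fingers move at their own pace and stop on an object; FORCE is the grip in N (left out, the last holds). Time passes only in rows, so rows that repeat a pose let the fingers close. It gives the time, the measured TCP pose, the force, the opening and the grip force at its end, in the units of the state.
- get_obs(): the state, without advancing time (a new reading comes with each control period).
- get_image(name): name is "side" or "top" or "wrist"; returns a dict with "frame" (480x640x3 uint8, red, green, blue), "fx", "fy", "cx", "cy" (pixels), "rvec" (rotation vector, rad) and "tvec" (3), from world to camera coordinates, as OpenCV has them. Camera axes: x right, y down, z forward; pixel columns grow to the right and rows downward; lengths in m; the calibration is good to about 2 mm. A picture is of the moment at which its call begins. There is no depth.
- sign_off(): hands the job in; it is judged then, once.
Trained networks look in a picture, given as the dict that the camera call returned (one of the last four; its "shot" number tells which), for a name from the list of things; names that differ only in an ending like _2 or _b are one class to them, and where a whole thing is asked for, a point or a joint stands for the part that bears it (a point fixed in the world has none). Each returns a list of dicts, best first, with "score" (0 to 1); they miss things now and then, are a little off and sometimes report something else, mostly with a low value. They report only what shows in the picture. A call takes as long as a camera call. They do not tell look-alikes from the thing itself.
- regions_of(picture, name): "mask" (480x640 bool, what is visible of it) and "point" ([row, column] in pixels, amid what is visible of it).
The state is a dict: "time_s": time; "q": joint angles; "joint_vel": joint speeds; "joint_torque": joint torques, N m; "tool_pos": TCP position; "orientation": TCP orientation; "wrist_force": force on the tool from outside, world axes, zero at the start; "torque": the same for the moment, N m; "finger_gap": opening from 0.0 (shut) to 1.0 (fully open); "finger_force": force on a finger pad.
Only numpy, scipy, OpenCV 4.12 (cv2) and the standard library are available. Lean on these libraries where they do the work, as an engineer would, in place of code of your own. Each camera call takes 0.05 s, during which the arm holds its last target. There are 200 camera calls.

## Working session

There is one attempt and no reset: what is moved stays moved. The work goes in short steps, Python scripts to look and compute and a shell command to move; the robot and the scene stay as the last step left them, time stands still between calls to the robot, and variables do not carry over. Pictures are saved under pics/ and viewed, at most 10 in all, crops included, and the job is handed in when it is done.

```bash
mkdir -p pics
cat > h.py <<'E'
from bench import *
import numpy as np, cv2
from scipy.spatial.transform import Rotation as R
def ray(p,uv):
    M=cv2.Rodrigues(np.array(p["rvec"],float))[0]; t=np.array(p["tvec"],float).ravel()
    d=M.T@np.array([(uv[0]-p["cx"])/p["fx"],(uv[1]-p["cy"])/p["fy"],1.0]); return -M.T@t,d
def at(p,uv,z):
    c,d=ray(p,uv); return c+d*(z-c[2])/d[2]
def proj(p,X):
    K=np.array([[p["fx"],0,p["cx"]],[0,p["fy"],p["cy"]],[0,0,1.]])
    return cv2.projectPoints(np.array(X,float).reshape(-1,1,3),np.array(p["rvec"],float),np.array(p["tvec"],float),K,None)[0].reshape(-1,2)
def save(p,n): cv2.imwrite("pics/"+n,cv2.cvtColor(p["frame"],cv2.COLOR_RGB2BGR))
def tool(o=None):
    o=o or get_obs(); q=o["orientation"]; return np.array(o["tool_pos"]),R.from_quat([q[1],q[2],q[3],q[0]]).as_matrix()
E
python3 - <<'E'
from h import *
o=get_obs(); print({k:np.round(v,3) for k,v in o.items()}); print(tool()[1].round(3))
for n in ["top","side"]:
    p=get_image(n); save(p,n+"0.png"); print(n,p["fx"],ray(p,(320,240)))
    for w,h in [("grinder_base",.0),("spacer",.024),("washer",.008),("bushing",.022),("tamper",.0),("brush",.01),("jug",.0)]:
        for r in regions_of(p,w)[:5]:
            if r["score"]<.2: continue
            m=r["mask"]; ys,xs=np.nonzero(m); print(w,round(r["score"],2),np.round(r["point"]),m.sum(),xs.min(),xs.max(),ys.min(),ys.max(),at(p,(xs.mean(),ys.mean()),h).round(3))
E
```

```text
{'time_s': np.float64(0.0), 'q': array([ 1.251,  0.508, -0.238,  1.501,  0.126,  1.149, -0.155]), 'joint_vel': array([-0.001, -0.001, -0.001, -0.002,  0.   ,  0.   , -0.002]), 'joint_torque': array([-0.0000e+00, -6.2061e+01, -2.1870e+00, -2.4965e+01,  1.3000e-02,
        1.2000e-02, -0.0000e+00]), 'tool_pos': array([ 0.257, -0.569,  0.238]), 'orientation': array([-0.001,  0.978,  0.211, -0.   ]), 'wrist_force': array([ 0.587, -0.098, -0.295]), 'torque': array([ 0.055, -0.041,  0.029]), 'finger_force': np.float64(0.0), 'finger_gap': np.float64(0.999)}
[[ 0.911  0.412 -0.001]
 [ 0.412 -0.911  0.002]
 [-0.    -0.002 -1.   ]]
top 549.0577724498087 (array([0.43580774, 0.08089921, 1.47815827]), array([ 0.06882114,  0.02201524, -0.99755614]))
grinder_base 0.7 [258. 411.] 942 394 427 243 277 [ 0.488 -0.132  0.   ]
spacer 0.7 [246. 328.] 128 323 337 248 262 [0.497 0.086 0.024]
spacer 0.7 [180. 452.] 410 445 468 173 195 [ 0.694 -0.248  0.024]
washer 0.63 [245. 212.] 343 200 224 234 256 [0.518 0.403 0.008]
washer 0.48 [276. 245.] 259 235 253 262 280 [0.451 0.315 0.008]
bushing 0.49 [241. 292.] 
[... 316 characters left out ...]
57507623524 (array([-0.00652972,  0.93874677,  0.66421789]), array([ 0.44166521, -0.75293058, -0.48831869]))
grinder_base 0.96 [238. 371.] 920 349 388 211 252 [ 0.505 -0.162  0.   ]
spacer 0.81 [281. 316.] 309 308 326 271 289 [0.492 0.098 0.024]
washer 0.71 [372. 323.] 246 310 331 366 382 [0.354 0.314 0.008]
washer 0.65 [358. 274.] 364 259 284 344 364 [0.451 0.317 0.008]
washer 0.64 [371. 207.] 883 187 227 354 384 [0.52  0.405 0.008]
bushing 0.98 [332. 316.] 533 303 330 317 342 [0.411 0.233 0.022]
bushing 0.79 [303. 279.] 470 263 289 288 311 [0.525 0.195 0.022]
tamper 0.63 [193. 317.] 472 308 328 173 208 [ 0.739 -0.317  0.   ]
brush 0.92 [244. 422.] 486 386 447 227 254 [ 0.388 -0.189  0.01 ]
```

Run:
```python
import cv2
a=cv2.imread("pics/top0.png");cv2.imwrite("pics/topc.png",cv2.resize(a[150:350,180:480],None,fx=2.66,fy=2.66,interpolation=cv2.INTER_CUBIC))
a=cv2.imread("pics/side0.png");cv2.imwrite("pics/sidec.png",cv2.resize(a[170:400,160:460],None,fx=2.6,fy=2.6,interpolation=cv2.INTER_CUBIC))
```

```text
(no output)
```

View pics/topc.png

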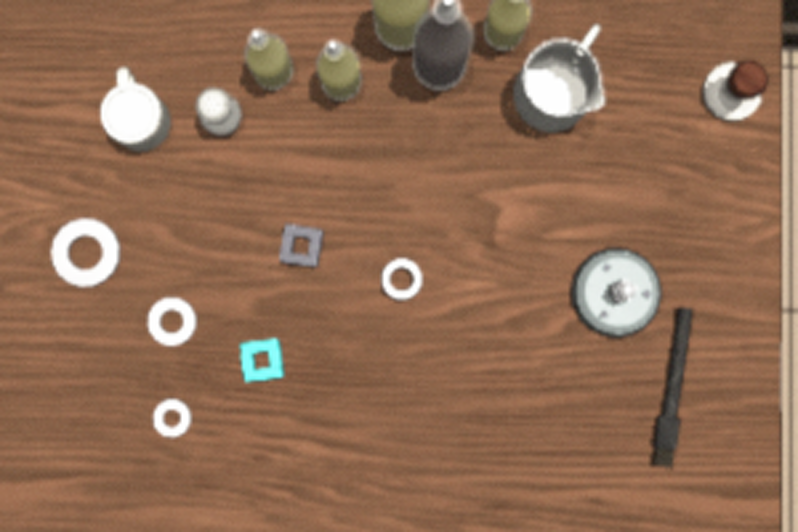

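View pics/sidec.png

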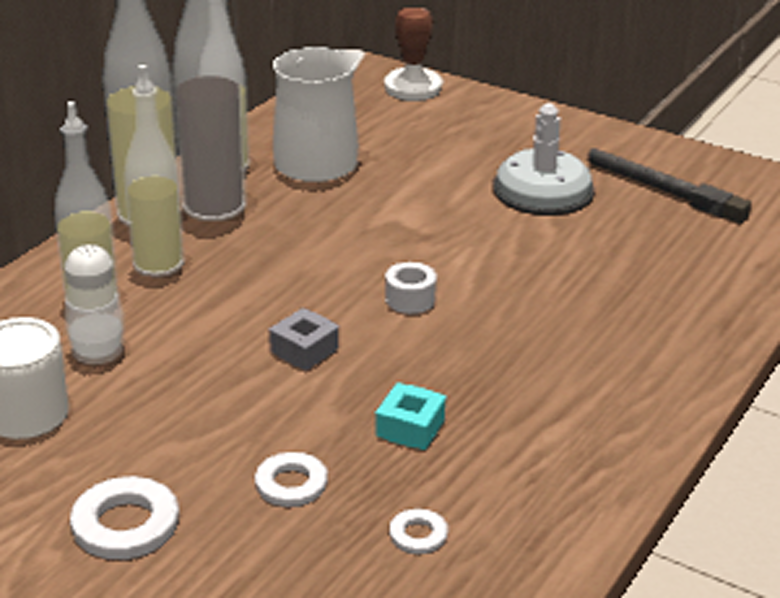

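The top view shows the middle washer at about px (244,271), the steel bushing at (293,242), the spacer at (331,255) and the base at (412,260). The large and small washers and the cyan block are decoys. I'll go above the base first, squaring the tool to the world axes on the way.

```bash
python3 -m pendant '[[[0.39,-0.303,0,24.3,0.0854],[0.39,-0.303,0,24.3,0.0854],[0.39,-0.303,0,24.3,0.0854],[0.39,-0.303,0,24.3,0.0854],[0.39,-0.303,0,24.3,0.0854],[0.39,-0.303,0,24.3,0.0854],[0.39,-0.303,0,24.3,0.0854],[0.39,-0.303,0,24.3,0.0854],[0.39,-0.303,0,24.3,0.0854],[0.39,-0.303,0,24.3,0.0854]]]'
python3 - <<'E'
from h import *
print(tool()); p=get_image("wrist"); save(p,"w1.png"); print(p["fx"],ray(p,(320,240)))
for n in ["grinder_base","spacer"]:
  for r in regions_of(p,n)[:3]:
    ys,xs=np.nonzero(r["mask"]);print(n,r["score"],r["point"],xs.min(),xs.max(),ys.min(),ys.max())
print(proj(p,[[.49,-.133,.085],[.49,-.133,.025]]))
E
```

```text
time_s: 2.05
tool_pos: [0.4878, -0.1331, 0.2392]
orientation: [0.0, 1.0, 0.0, -0.0]
wrist_force: [-0.9, -0.9, 0.4]
finger_gap: 0.996
finger_force: 0.0
(array([ 0.48779008, -0.13308921,  0.23923183]), array([[ 9.99999432e-01,  9.77262112e-04, -4.25718093e-04],
       [ 9.77023942e-04, -9.99999366e-01, -5.59303590e-04],
       [-4.26264409e-04,  5.58887336e-04, -9.99999753e-01]]))
395.1042117618542 (array([ 0.56291025, -0.13240168,  0.37369065]), array([-0.29771134, -0.02147527, -0.95465007]))
grinder_base 0.85 [198.6, 309.8] 263 358 152 245
grinder_base 0.22 [194.5, 70.3] 47 103 170 216
spacer 0.91 [193.0, 69.8] 47 103 170 216
[[312.3114106  218.28034419]
 [312.18390593 201.88368625]]
```

View pics/w1.png

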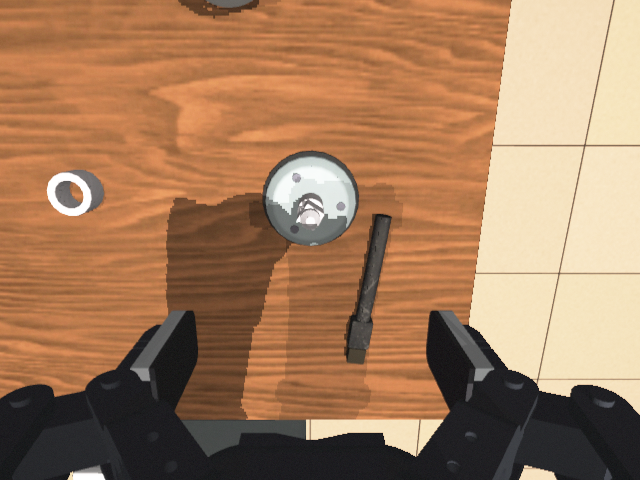

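The wrist view shows the base at px (310,199) with the spindle tip at about (311,215), and the spacer at (75,193). The brush is to the right at (370,290). Next I'll fit positions jointly over the views.

```bash
cat >> h.py <<'E'
from scipy.optimize import least_squares
def ring(r,z,n=72):
    a=np.linspace(0,2*np.pi,n,endpoint=False); return np.c_[r*np.cos(a),r*np.sin(a),np.full(n,z)]
CYL={"grinder_base":np.r_[ring(.046,0),ring(.046,.006),ring(.034,.025)],"spacer":np.r_[ring(.02,0),ring(.02,.024)],
 "washer":np.r_[ring(.024,0),ring(.024,.008)]}
def sq(yaw):
    s=.019*np.array([[1,1],[1,-1],[-1,-1],[-1,1]]);c,n=np.cos(yaw),np.sin(yaw);s=s@np.array([[c,n],[-n,c]])
    return np.r_[np.c_[s,np.zeros(4)],np.c_[s,np.full(4,.022)]]
def masks(p,name,xy,z=.01,rad=40):
    c=proj(p,[[*xy,z]])[0]; best=None
    for r in regions_of(p,name):
        ys,xs=np.nonzero(r["mask"])
        if len(xs) and np.hypot(xs.mean()-c[0],ys.mean()-c[1])<rad and (best is None): best=r["mask"]
    return best
def fit(name,views,xy,yaw=None,z0=0):
    "views: [(picture,mask)]; matches silhouette (IoU-like distance) -> x,y[,yaw]"
    from scipy.optimize import minimize
    def cost(v):
        M=(CYL[name] if yaw is None else sq(v[2]*5))+[v[0],v[1],z0]; c=0
        for p,m in views:
            h=cv2.convexHull(proj(p,M).astype(np.float32)); ys,xs=np.nonzero(m)
            im=np.zeros((480*4,640*4),np.uint8); cv2.fillConvexPoly(im,np.round(h*4+1.5).astype(np.int32),255)
            im=cv2.resize(im,(640,480),interpolation=cv2.INTER_AREA)/255.
            mm=np.zeros((480,640),np.uint8);cv2.fillConvexPoly(mm,cv2.convexHull(np.c_[xs,ys].astype(np.int32)),1)
            c+=np.abs(im-mm).sum()/mm.sum()
        return c/len(views)
    x0=list(xy)+([yaw/5] if yaw is not None else []); n=len(x0)
    r=minimize(cost,x0,method="Nelder-Mead",options=dict(initial_simplex=np.r_[[x0],np.array(x0)+np.eye(n)*([.008,.008,.08][:n])],xatol=1e-4,fatol=1e-4))
    x=r.x.copy(); 
    if n==3:x[2]*=5
    return x,r.fun
E
cat > loc.py <<'E'
from h import *
import sys
G={"grinder_base":(.49,-.133),"spacer":(.495,.09),"washer":(.451,.316),"bushing":(.527,.19)}
for spec in sys.argv[1:]:
    n,*cams=spec.split(","); V=[]
    for c in cams:
        p=get_image(c); m=masks(p,n,G[n])
        if m is None: print(n,c,"none"); continue
        V.append((p,m)); print(n,c,[np.round(q,4) for q in fit(n,[(p,m)],G[n],-.17 if n=="bushing" else None)])
    if len(V)>1: print(n,"ALL",[np.round(q,4) for q in fit(n,V,G[n],-.17 if n=="bushing" else None)])
E
python3 loc.py grinder_base,wrist,side,top spacer,side,wrist washer,side,top bushing,side,top; python3 -c "
from h import *
p=get_image('wrist');print(at(p,(311,216),.085))"
```

```text
grinder_base wrist [array([ 0.4876, -0.1312]), np.float64(0.0167)]
grinder_base side [array([ 0.4936, -0.1376]), np.float64(0.2643)]
grinder_base top [array([ 0.4876, -0.1303]), np.float64(0.2832)]
grinder_base ALL [array([ 0.4879, -0.1315]), np.float64(0.2267)]
spacer side [array([0.5009, 0.0817]), np.float64(0.0619)]
spacer wrist [array([0.4967, 0.0848]), np.float64(0.0512)]
spacer ALL [array([0.4975, 0.0849]), np.float64(0.1284)]
washer side [array([0.4554, 0.3122]), np.float64(0.0469)]
washer top [array([0.447, 0.318]), np.float64(2.8049)]
washer ALL [array([0.4552, 0.3121]), np.float64(1.4262)]
bushing side [array([ 0.5339,  0.1824, -0.129 ]), np.float64(0.0566)]
bushing top [array([ 0.528 ,  0.1856, -0.0451]), np.float64(0.1162)]
bushing ALL [array([ 0.5293,  0.1856, -0.1175]), np.float64(0.1696)]
[ 0.49205494 -0.1314699   0.085     ]
```

```bash
python3 -m pendant '[[[0.009,-0.218,0,0,0.0854],[0.009,-0.218,0,0,0.0854],[0.009,-0.218,0,0,0.0854],[0.009,-0.218,0,0,0.0854],[0.009,-0.218,0,0,0.0854],[0.009,-0.218,0,0,0.0854]]]'
python3 loc.py spacer,wrist bushing,wrist; python3 -c "
from h import *
print(tool()[0]);p=get_image('wrist');save(p,'w2.png')"
```

```text
time_s: 3.9
tool_pos: [0.4969, 0.0843, 0.2392]
orientation: [0.0, 1.0, -0.0, -0.0]
wrist_force: [0.4, -0.9, 0.6]
finger_gap: 1.001
finger_force: 0.0
spacer wrist [array([0.4967, 0.0853]), np.float64(0.0264)]
bushing wrist [array([ 0.5283,  0.1867, -0.144 ]), np.float64(0.0291)]
[0.49699536 0.08394058 0.23926563]
```

View pics/w2.png

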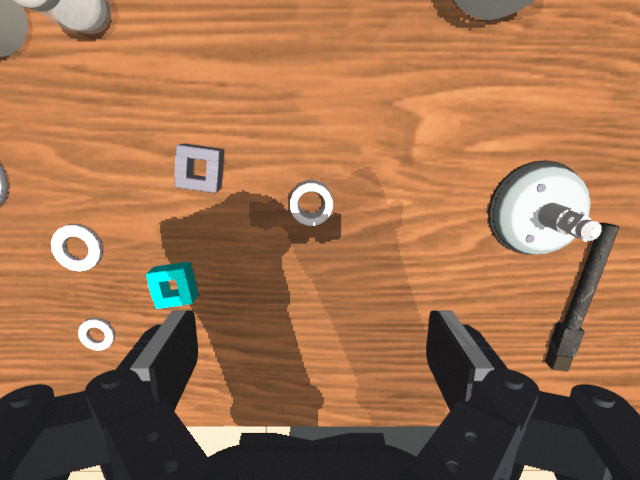

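The spacer is at px (311,203) under the tool, and the fits are tight. I'll descend and grip it.

```bash
python3 -m pendant '[[[0,-0.001,0.06,0,0.0854],[0,-0.001,0.12,0,0.0854],[0,-0.001,0.18,0,0.0854],[0,-0.001,0.21,0,0.0854],[0,-0.001,0.223,0,0.0854],[0,-0.001,0.223,0,0.03],[0,-0.001,0.223,0,0.03],[0,-0.001,0.223,0,0.03],[0,-0.001,0.223,0,0.03],[0,-0.001,0.223,0,0.03]]]' 30
python3 -m pendant '[[[0,0,0,0,0.03],[0,0,0,0,0.03],[0,0,-0.05,0,0.03],[0,0,-0.11,0,0.03],[0,0,-0.14,0,0.03],[0,0,-0.14,0,0.03],[0,0,-0.14,0,0.03]]]'
python3 - <<'E'
from h import *
print(tool()); p=get_image("wrist"); save(p,"w3.png")
for n in ["spacer","grinder_base"]:
  for r in regions_of(p,n)[:2]:
    ys,xs=np.nonzero(r["mask"]);print(n,r["score"],xs.min(),xs.max(),ys.min(),ys.max())
t=tool()[0]
for h in (.152-.016,): 
  m=masks(p,"spacer",t[:2],t[2]); 
  if m is not None: print(fit("spacer",[(p,m)],t[:2],None,t[2]-.016))
E
```

```text
time_s: 5.4
tool_pos: [0.4978, 0.0864, 0.0179]
orientation: [-0.0, 1.0, 0.0, 0.001]
wrist_force: [-1.5, -0.2, 6.4]
finger_gap: 0.449
finger_force: 29.5
time_s: 6.28
tool_pos: [0.4964, 0.086, 0.1561]
orientation: [0.0, 1.0, 0.0, -0.0]
wrist_force: [-0.4, -0.2, -1.8]
finger_gap: 0.449
finger_force: 31.1
(array([0.4964279 , 0.08600243, 0.15608876]), array([[ 9.99999931e-01,  3.36267247e-04, -1.57998043e-04],
       [ 3.36215464e-04, -9.99999890e-01, -3.27654815e-04],
       [-1.58108205e-04,  3.27601671e-04, -9.99999934e-01]]))
spacer 0.73 259 364 263 377
grinder_base 0.96 537 639 172 290
(array([0.49619236, 0.08677532]), np.float64(0.06567870237525904))
```

```bash
python3 -m pendant '[[[-0.0086,0.06,0,0,0.03],[-0.0086,0.12,0,0,0.03],[-0.0086,0.17,0,0,0.03],[-0.0086,0.205,0,0,0.03],[-0.0086,0.218,0,0,0.03],[-0.0086,0.218,0,0,0.03],[-0.0086,0.218,0.03,0,0.03],[-0.0086,0.218,0.045,0,0.03],[-0.0086,0.218,0.045,0,0.03],[-0.0086,0.218,0.045,0,0.03]]]'
python3 - <<'E'
from h import *
print(tool()[0]); W=get_image("wrist");S=get_image("side");T=get_image("top")
t=tool()[0]; z=t[2]-.0165
def crop(p,c,w,h,f):
    a=p["frame"][max(0,c[1]-h):c[1]+h,max(0,c[0]-w):c[0]+w]; return cv2.resize(a,(400,400),interpolation=cv2.INTER_CUBIC)
c=proj(W,[[*t[:2],z]])[0].astype(int); s=proj(S,[[*t[:2],z]])[0].astype(int)
print(c,s,proj(S,[[.4876,-.1312,.085],[.4876,-.1312,.025]]))
im=np.hstack([crop(W,c,80,80,1),crop(S,s,40,40,1)]); save({"frame":im},"c4.png")
E
```

```text
time_s: 7.72
tool_pos: [0.4889, -0.1311, 0.1118]
orientation: [-0.0, 1.0, 0.001, 0.0]
wrist_force: [-0.3, -0.4, -1.2]
finger_gap: 0.448
finger_force: 31.1
[ 0.48892521 -0.13105587  0.1118291 ]
[314 303] [371 206] [[371.60388257 211.24472304]
 [369.99916649 234.5709569 ]]
```

View pics/c4.png

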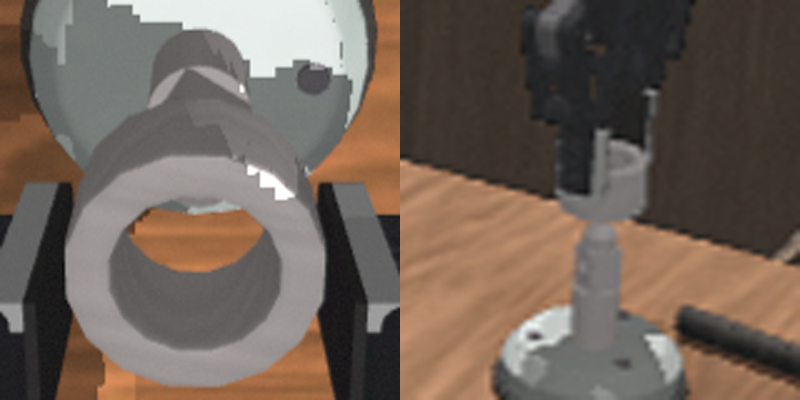

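The spacer hangs centred above the spindle in both views, so I'll lower it in stages.

```bash
python3 -m pendant '[[[0,0,0.01,0,0.03],[0,0,0.018,0,0.03],[0,0,0.026,0,0.03],[0,0,0.03,0,0.03],[0,0,0.03,0,0.03]]]'; python3 -c "
from h import *
print(get_obs()['torque'])"
```

```text
time_s: 8.5
tool_pos: [0.4882, -0.1316, 0.0809]
orientation: [-0.0, 1.0, 0.0, -0.0]
wrist_force: [0.1, -0.0, -1.3]
finger_gap: 0.453
finger_force: 31.1
[ 0.00014897 -0.00646462 -0.01274037]
```

```bash
python3 -m pendant '[[[0,0,0.008,0,0.03],[0,0,0.016,0,0.03],[0,0,0.022,0,0.03],[0,0,0.028,0,0.03],[0,0,0.034,0,0.03],[0,0,0.034,0,0.03]]]'
```

```text
time_s: 9.25
tool_pos: [0.4881, -0.1316, 0.0468]
orientation: [-0.0, 1.0, 0.0, -0.0]
wrist_force: [0.1, 0.0, -1.1]
finger_gap: 0.449
finger_force: 31.1
```

```bash
python3 -m pendant '[[[0,0,0.003,0,0.03],[0,0,0.004,0,0.03],[0,0,0.005,0,0.03],[0,0,0.005,0,0.03]]]'
```

```text
time_s: 9.75
tool_pos: [0.4885, -0.1317, 0.0429]
orientation: [0.0, 1.0, 0.0, 0.0]
wrist_force: [-1.7, 0.5, 6.6]
finger_gap: 0.449
finger_force: 31.7
```

```bash
python3 -m pendant '[[[0,0,0,0,0.07],[0,0,0,0,0.0854],[0,0,0,0,0.0854],[0,0,-0.04,0,0.0854],[0,0,-0.1,0,0.0854],[0,0,-0.16,0,0.0854],[0,0,-0.196,0,0.0854],[0,0,-0.196,0,0.0854],[0,0,-0.196,0,0.0854]]]'
cat > seat.py <<'E'
from h import *
p=get_image("wrist"); print(tool()[0])
for n in ["spacer","washer","grinder_base"]:
    for r in regions_of(p,n)[:3]:
        ys,xs=np.nonzero(r["mask"]); print(n,round(r["score"],2),len(xs),xs.min(),xs.max(),ys.min(),ys.max())
m=masks(p,"spacer",(.488,-.132),.04)
if m is not None: print(fit("spacer",[(p,m)],(.488,-.132),None,.025))
m=masks(p,"grinder_base",(.488,-.132),.01)
if m is not None: print(fit("grinder_base",[(p,m)],(.488,-.132)))
E
python3 seat.py
```

```text
time_s: 10.88
tool_pos: [0.4879, -0.1317, 0.2376]
orientation: [-0.0, 1.0, 0.0, -0.001]
wrist_force: [0.3, -0.7, -0.3]
finger_gap: 1.002
finger_force: 0.0
[ 0.4876477  -0.13164068  0.23707714]
spacer 0.63 1172 289 335 184 232
grinder_base 0.66 6120 264 360 151 246
(array([ 0.48741964, -0.1309928 ]), np.float64(0.03959133126934984))
(array([ 0.48761845, -0.13105363]), np.float64(0.022399067801843454))
```

```bash
python3 -m pendant '[[[-0.033,-0.444,0,0,0.0854],[-0.033,-0.444,0,0,0.0854],[-0.033,-0.444,0,0,0.0854],[-0.033,-0.444,0,0,0.0854],[-0.033,-0.444,0,0,0.0854],[-0.033,-0.444,0,0,0.0854],[-0.033,-0.444,0,0,0.0854],[-0.033,-0.444,0,0,0.0854],[-0.033,-0.444,0,0,0.0854],[-0.033,-0.444,0,0,0.0854]]]'
python3 loc.py washer,wrist,side
```

```text
time_s: 12.42
tool_pos: [0.4557, 0.3104, 0.238]
orientation: [0.001, 1.0, -0.001, -0.0]
wrist_force: [0.9, -0.1, 1.1]
finger_gap: 0.996
finger_force: 0.0
washer wrist [array([0.4498, 0.3157]), np.float64(0.0531)]
washer side [array([0.4539, 0.3118]), np.float64(0.1162)]
washer ALL [array([0.4505, 0.3149]), np.float64(0.1505)]
```

```bash
python3 -m pendant '[[[-0.0058,-0.005,0.06,0,0.0854],[-0.0058,-0.005,0.12,0,0.0854],[-0.0058,-0.005,0.18,0,0.0854],[-0.0058,-0.005,0.215,0,0.0854],[-0.0058,-0.005,0.227,0,0.0854],[-0.0058,-0.005,0.2275,0,0.0854],[-0.0058,-0.005,0.2275,0,0.035],[-0.0058,-0.005,0.2275,0,0.035],[-0.0058,-0.005,0.2275,0,0.035],[-0.0058,-0.005,0.2275,0,0.035]]]' 30
python3 -m pendant '[[[0,0,0,0,0.035],[0,0,0,0,0.035]]]'
```

```text
time_s: 13.88
tool_pos: [0.4501, 0.3177, 0.0124]
orientation: [-0.001, 1.0, 0.0, 0.001]
wrist_force: [-0.3, -1.1, 8.1]
finger_gap: 0.524
finger_force: 29.3
time_s: 14.12
tool_pos: [0.4501, 0.3177, 0.0124]
orientation: [-0.001, 1.0, 0.0, 0.001]
wrist_force: [-1.3, -1.3, 9.5]
finger_gap: 0.521
finger_force: 29.3
```

```bash
python3 -m pendant '[[[0,0,-0.03,0,0.035],[0,0,-0.08,0,0.035],[0,0,-0.13,0,0.035],[0,0,-0.14,0,0.035],[0,0,-0.14,0,0.035],[0,0,-0.14,0,0.035]]]'
python3 - <<'E'
from h import *
t=tool()[0]; W=get_image("wrist"); S=get_image("side"); save({"frame":np.hstack([W["frame"][200:440,200:440],cv2.resize(S["frame"][(s:=proj(S,[t])[0].astype(int))[1]-40:s[1]+40,s[0]-40:s[0]+40],(240,240))])},"c5.png")
m=masks(W,"washer",t[:2],t[2],60)
if m is not None:
  for dz in (.004,.008,.012): print(dz,t,fit("washer",[(W,m)],t[:2],None,t[2]-dz))
m=masks(S,"washer",t[:2],t[2],30)
if m is not None: print(fit("washer",[(S,m)],t[:2],None,t[2]-.008))
E
```

```text
time_s: 14.88
tool_pos: [0.4487, 0.3165, 0.1494]
orientation: [0.001, 1.0, 0.0, -0.001]
wrist_force: [0.1, -0.0, -1.1]
finger_gap: 0.514
finger_force: 30.9
0.004 [0.44870272 0.31654489 0.14942082] (array([0.32870272, 0.29454489]), np.float64(1.0))
0.008 [0.44870272 0.31654489 0.14942082] (array([0.32870272, 0.29454489]), np.float64(1.0))
0.012 [0.44870272 0.31654489 0.14942082] (array([0.42054503, 0.31417994]), np.float64(19.094141129505694))
(array([0.44718514, 0.31718942]), np.float64(0.6575))
```

View pics/c5.png

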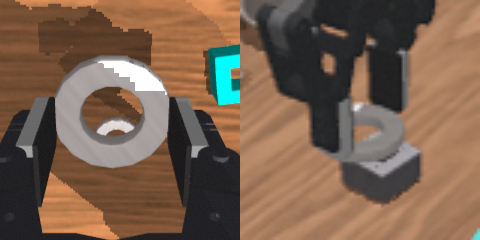

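The washer is held between the fingertips, centred at about px (312,310). I'll compute its offset from the TCP.

Run:
```python
from h import *
from scipy.optimize import minimize
W=get_image("wrist"); t=tool()[0]; g=W["frame"].astype(int)
sat=g.max(2)-g.min(2); m=((sat<25)&(g.min(2)>90)).astype(np.uint8)
k=np.zeros_like(m);k[245:385,254:371]=1; m&=k
n,l,s,c=cv2.connectedComponentsWithStats(m); print(t,s[1:][s[1:,4]>200],c[1:][s[1:,4]>200])
i=1+np.argmax(s[1:,4]); cnt=max(cv2.findContours((l==i).astype(np.uint8),cv2.RETR_EXTERNAL,cv2.CHAIN_APPROX_NONE)[0],key=len)[:,0]
h=cv2.convexHull(cnt.astype(np.float32)); print(s[i])
def cost(v,full=False):
    # v: x,y,z, tilt x, tilt y ; compare silhouette support in 32 directions
    Rm=R.from_rotvec([v[3],v[4],0]).as_matrix(); P=proj(W,CYL["washer"]@Rm.T+v[:3])
    a=np.linspace(0,2*np.pi,48,endpoint=False); D=np.c_[np.cos(a),np.sin(a)]
    return (P@D.T).max(0)-(h[:,0]@D.T).max(0)-.5
for tilt in (0,1):
    f=(lambda v:cost(v)) if tilt else (lambda v:cost(np.r_[v,0,0]))
    r=least_squares(f,[t[0],t[1],t[2]-.008]+[0,0]*tilt,loss="soft_l1",x_scale=[.01]*3+[.1,.1]*tilt); print(r.x.round(4),(r.x[:3]-t).round(4),np.abs(r.fun).mean())
```

```text
[0.44899406 0.31713656 0.14989152] [[ 255  256  115  112 8371]] [[311.80468283 311.80480229]]
[ 255  256  115  112 8371]
[0.4469 0.3176 0.1327] [-0.0021  0.0005 -0.0172] 0.5183807837774571
[ 0.4469  0.3176  0.1328  0.0096 -0.0029] [-0.0021  0.0005 -0.0171] 0.5159551128270544
```

```bash
python3 -m pendant '[[[0.0388,0.06,0,0,0.035],[0.0388,0.12,0,0,0.035],[0.0388,0.18,0,0,0.035],[0.0388,0.24,0,0,0.035],[0.0388,0.30,0,0,0.035],[0.0388,0.36,0,0,0.035],[0.0388,0.41,0,0,0.035],[0.0388,0.44,0,0,0.035],[0.0388,0.449,0,0,0.035],[0.0388,0.449,0,0,0.035]]]'
python3 -m pendant '[[[0,0,0.02,0,0.035],[0,0,0.035,0,0.035],[0,0,0.035,0,0.035],[0,0,0.035,0,0.035]]]'
python3 - <<'E'
from h import *
W=get_image("wrist"); S=get_image("side"); t=tool()[0]; g=W["frame"]
s=proj(S,[[t[0],t[1],.09]])[0].astype(int); c=proj(W,[[t[0],t[1],.1]])[0].astype(int)
print(t,s,c)
save({"frame":np.hstack([cv2.resize(g[c[1]-90:c[1]+90,c[0]-90:c[0]+90],(400,400)),cv2.resize(S["frame"][s[1]-40:s[1]+40,s[0]-40:s[0]+40],(400,400),interpolation=cv2.INTER_CUBIC)])},"c6.png")
E
```

```text
time_s: 16.38
tool_pos: [0.4884, -0.1311, 0.1506]
orientation: [-0.0, 1.0, 0.0, -0.0]
wrist_force: [-0.7, -0.2, -0.5]
finger_gap: 0.518
finger_force: 31.0
time_s: 16.88
tool_pos: [0.4887, -0.131, 0.1161]
orientation: [-0.0, 1.0, 0.001, 0.0]
wrist_force: [0.8, 0.1, -0.6]
finger_gap: 0.52
finger_force: 31.0
[ 0.48885826 -0.13144718  0.11632257] [371 209] [314 303]
```

View pics/c6.png

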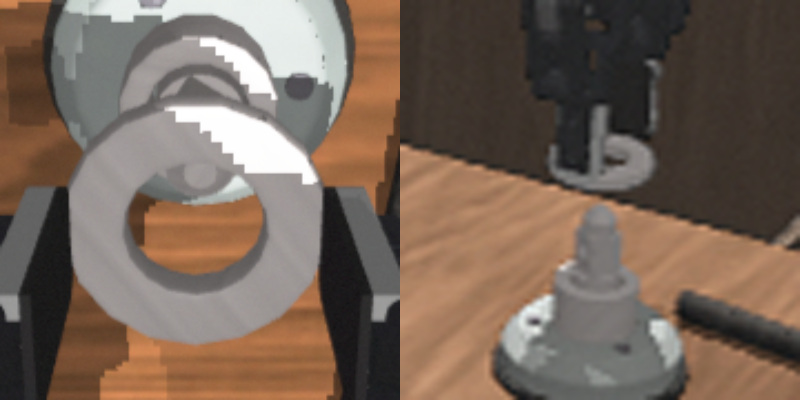

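The spacer is seated, and the washer is over the tip in both views. Lowering in stages.

```bash
python3 -m pendant '[[[0,0,0.01,0,0.035],[0,0,0.018,0,0.035],[0,0,0.024,0,0.035],[0,0,0.03,0,0.035],[0,0,0.03,0,0.035]]]'
python3 -m pendant '[[[0,0,0.006,0,0.035],[0,0,0.012,0,0.035],[0,0,0.016,0,0.035],[0,0,0.016,0,0.035]]]'
```

```text
time_s: 17.6
tool_pos: [0.4881, -0.1316, 0.0853]
orientation: [-0.0, 1.0, 0.0, -0.0]
wrist_force: [-0.5, -0.2, -0.7]
finger_gap: 0.517
finger_force: 31.0
time_s: 18.1
tool_pos: [0.4882, -0.1316, 0.0694]
orientation: [-0.0, 1.0, 0.0, -0.0]
wrist_force: [-0.4, -0.2, -0.2]
finger_gap: 0.516
finger_force: 31.0
```

```bash
python3 -m pendant '[[[0,0,0.003,0,0.035],[0,0,0.006,0,0.035],[0,0,0.008,0,0.035],[0,0,0.008,0,0.035]]]'
```

```text
time_s: 18.6
tool_pos: [0.4884, -0.1316, 0.0617]
orientation: [-0.0, 1.0, 0.0, -0.0]
wrist_force: [-0.5, -0.3, -1.1]
finger_gap: 0.52
finger_force: 31.0
```

```bash
python3 -m pendant '[[[0,0,0.001,0,0.035],[0,0,0.002,0,0.035],[0,0,0.002,0,0.035]]]'
```

```text
time_s: 18.98
tool_pos: [0.4886, -0.1316, 0.0612]
orientation: [0.0, 1.0, 0.0, 0.0]
wrist_force: [-4.7, 0.6, 17.3]
finger_gap: 0.519
finger_force: 35.0
```

```bash
python3 -m pendant '[[[0,0,0,0,0.07],[0,0,0,0,0.0854],[0,0,0,0,0.0854],[0,0,-0.04,0,0.0854],[0,0,-0.1,0,0.0854],[0,0,-0.14,0,0.0854],[0,0,-0.16,0,0.0854],[0,0,-0.16,0,0.0854]]]'
python3 - <<'E'
from h import *
print(tool(),get_obs()["q"].round(2) if hasattr(get_obs()["q"],"round") else get_obs()["q"]); W=get_image("wrist"); S=get_image("side")
c=proj(W,[[.488,-.1312,.07]])[0].astype(int); s=proj(S,[[.488,-.1312,.06]])[0].astype(int)
print(c,proj(W,[[.488,-.1312,.085],[.488,-.1312,.073]]))
m=masks(W,"washer",(.488,-.131),.05)
if m is not None: print(fit("washer",[(W,m)],(.488,-.131),None,.049))
save({"frame":np.hstack([cv2.resize(W["frame"][c[1]-30:c[1]+30,c[0]-30:c[0]+30],(400,400),interpolation=cv2.INTER_CUBIC),cv2.resize(S["frame"][s[1]-30:s[1]+30,s[0]-30:s[0]+30],(400,400),interpolation=cv2.INTER_CUBIC)])},"c7.png")
E
```

```text
time_s: 19.98
tool_pos: [0.4892, -0.1318, 0.221]
orientation: [0.0, 1.0, 0.0, 0.001]
wrist_force: [0.7, 0.2, -0.7]
finger_gap: 1.001
finger_force: 0.0
(array([ 0.48917693, -0.13184253,  0.22100458]), array([[ 9.99995817e-01,  3.38917406e-04,  2.87233697e-03],
       [ 3.41636748e-04, -9.99999494e-01, -9.46297241e-04],
       [ 2.87201480e-03,  9.47274579e-04, -9.99995427e-01]])) [ 0.57  0.36 -0.49  1.83  0.2   0.99 -1.58]
[311 224] [[311.51640022 229.77461256]
 [311.51060704 225.39902038]]
(array([ 0.48840499, -0.13099849]), np.float64(0.050015082956259435))
```

View pics/c7.png

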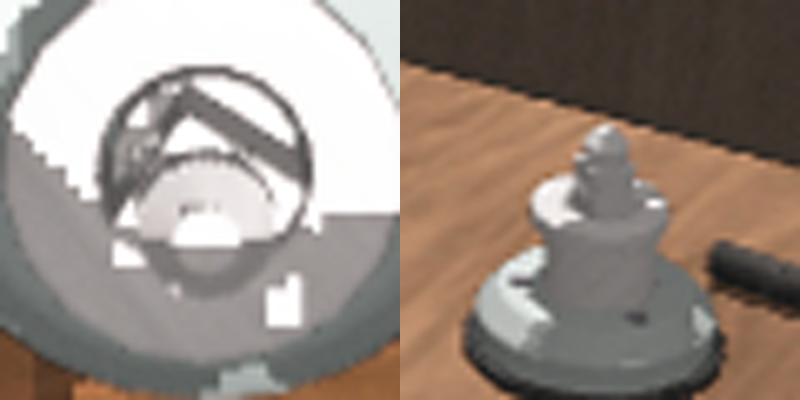

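The washer is seated flat on the spacer. The spindle square shows a corner at crop px (190,90), giving a yaw of about -32° in the world. On to the bushing.

```bash
python3 -m pendant '[[[0.04,-0.06,-0.018,8.2,0.0854],[0.04,-0.318,-0.018,8.2,0.0854],[0.04,-0.318,-0.018,8.2,0.0854],[0.04,-0.318,-0.018,8.2,0.0854],[0.04,-0.318,-0.018,8.2,0.0854],[0.04,-0.318,-0.018,8.2,0.0854],[0.04,-0.318,-0.018,8.2,0.0854],[0.04,-0.318,-0.018,8.2,0.0854],[0.04,-0.318,-0.018,8.2,0.0854]]]'
python3 loc.py bushing,wrist,wrist
python3 - <<'E'
from h import *
t,M=tool(); print(t,np.degrees(np.arctan2(M[1,0],M[0,0])))
E
```

```text
time_s: 21.25
tool_pos: [0.5286, 0.1841, 0.2375]
orientation: [0.001, 0.997, -0.073, -0.0]
wrist_force: [0.6, -0.3, 0.3]
finger_gap: 0.999
finger_force: 0.0
bushing wrist [array([ 0.5286,  0.1864, -0.1489]), np.float64(0.0379)]
bushing wrist [array([ 0.5281,  0.1868, -0.1598]), np.float64(0.0515)]
bushing ALL [array([ 0.5287,  0.1866, -0.1467]), np.float64(0.0453)]
[0.52842643 0.18544531 0.2379079 ] -8.246745343773519
```

```bash
python3 -m pendant '[[[0,-0.0012,0.06,0,0.0854],[0,-0.0012,0.12,0,0.0854],[0,-0.0012,0.18,0,0.0854],[0,-0.0012,0.21,0,0.0854],[0,-0.0012,0.219,0,0.0854],[0,-0.0012,0.219,0,0.03],[0,-0.0012,0.219,0,0.03],[0,-0.0012,0.219,0,0.03],[0,-0.0012,0.219,0,0.03],[0,-0.0012,0.219,0,0.03]]]' 60
python3 -m pendant '[[[0,0,0,0,0.03],[0,0,-0.05,0,0.03],[0,0,-0.11,0,0.03],[0,0,-0.14,0,0.03],[0,0,-0.14,0,0.03],[0,0,-0.14,0,0.03]]]'
python3 - <<'E'
from h import *
t,M=tool(); print(t,np.degrees(np.arctan2(M[1,0],M[0,0])))
W=get_image("wrist"); m=masks(W,"bushing",t[:2],t[2],60)
if m is not None: print(fit("bushing",[(W,m)],t[:2],-.144,t[2]-.019))
d=np.array([.4882,-.1316])-t[:2]; print("to spindle tool xy",M[:2,:2].T@d)
E
```

```text
time_s: 22.7
tool_pos: [0.5294, 0.1879, 0.0206]
orientation: [-0.0, 0.997, -0.071, 0.001]
wrist_force: [-1.6, -1.0, 6.2]
finger_gap: 0.423
finger_force: 59.9
time_s: 23.45
tool_pos: [0.528, 0.1871, 0.1585]
orientation: [0.0, 0.997, -0.071, -0.0]
wrist_force: [0.1, 0.4, -1.4]
finger_gap: 0.424
finger_force: 61.0
[0.52796153 0.18706921 0.15845434] -8.1765500427526
(array([ 0.52786983,  0.18765975, -0.15773232]), np.float64(0.06503542127568343))
to spindle tool xy [0.00596502 0.32108476]
```

```bash
python3 -m pendant '[[[0.006,0.06,0,8,0.03],[0.006,0.12,0,16,0.03],[0.006,0.18,0,24,0.03],[0.006,0.24,0,24,0.03],[0.006,0.29,0,24,0.03],[0.006,0.315,0,24,0.03],[0.006,0.321,0,24,0.03],[0.006,0.321,0,24,0.03],[0.006,0.321,0.02,24,0.03],[0.006,0.321,0.02,24,0.03]]]'
python3 - <<'E'
from h import *
for i in range(3):
    t,M=tool(); d=np.array([.4882,-.1316])-t[:2]; print(t,np.degrees(np.arctan2(M[1,0],M[0,0])),M[:2,:2].T@d)
    W=get_image("wrist")
print(tool()[0])
E
```

```text
time_s: 24.8
tool_pos: [0.4882, -0.1291, 0.1377]
orientation: [-0.0, 0.961, -0.276, -0.001]
wrist_force: [-0.1, 0.5, -1.2]
finger_gap: 0.423
finger_force: 60.9
[ 0.48816389 -0.12907503  0.13773019] -32.00473907319135 [0.00136882 0.00212205]
[ 0.48867809 -0.129369    0.13847541] -32.01628801180082 [0.00077742 0.00214513]
[ 0.48902066 -0.12971198  0.13894133] -32.04564473271683 [0.00030616 0.00203577]
[ 0.48921594 -0.13005714  0.13920593]
```

```bash
python3 -m pendant '[[[0,0,0.015,0,0.03],[0,0,0.028,0,0.03],[0,0,0.028,0,0.03],[0,0,0.028,0,0.03],[0,0,0.028,0,0.03]]]'
python3 - <<'E'
from h import *
for i in range(2):
    t,M=tool(); d=np.array([.4883,-.1316])-t[:2]; print(t,np.degrees(np.arctan2(M[1,0],M[0,0])),M[:2,:2].T@d)
    S=get_image("side")
W=get_image("wrist"); c=proj(W,[t])[0].astype(int); s=proj(S,[[*t[:2],.085]])[0].astype(int)
m=masks(W,"bushing",t[:2],t[2],60)
if m is not None: print(fit("bushing",[(W,m)],t[:2],-.56,t[2]-.019))
save({"frame":np.hstack([cv2.resize(W["frame"][c[1]-100:c[1]+100,c[0]-100:c[0]+100],(400,400)),cv2.resize(S["frame"][s[1]-30:s[1]+30,s[0]-30:s[0]+30],(400,400),interpolation=cv2.INTER_CUBIC)])},"c8.png")
E
```

```text
time_s: 25.58
tool_pos: [0.489, -0.1311, 0.1111]
orientation: [-0.0, 0.961, -0.277, 0.0]
wrist_force: [0.5, -0.1, -0.4]
finger_gap: 0.424
finger_force: 61.0
[ 0.48897321 -0.13111147  0.11106106] -32.17080181408437 [-0.00030973  0.00077197]
[ 0.48898518 -0.13111032  0.11110511] -32.16317191173711 [-0.00031936  0.00077927]
(array([ 0.489091  , -0.13107555, -0.5618915 ]), np.float64(0.04999189908996742))
```

View pics/c8.png

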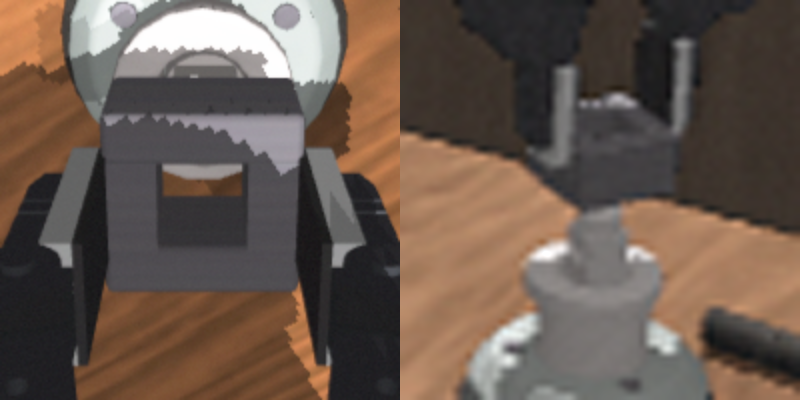

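The bushing sides run parallel to the spindle's flat in the wrist view, and the bushing is above the tip. I'll let it down slowly.

```bash
python3 -m pendant '[[[-0.0004,0.0006,0.005,0,0.03],[-0.0004,0.0006,0.009,0,0.03],[-0.0004,0.0006,0.012,0,0.03],[-0.0004,0.0006,0.014,0,0.03],[-0.0004,0.0006,0.014,0,0.03]]]'
```

```text
time_s: 26.4
tool_pos: [0.488, -0.1313, 0.0966]
orientation: [-0.0, 0.961, -0.277, -0.0]
wrist_force: [-0.2, -0.6, -1.7]
finger_gap: 0.426
finger_force: 61.0
```

```bash
python3 -m pendant '[[[0,0,0.002,0,0.03],[0,0,0.003,0,0.03],[0,0,0.004,0,0.03],[0,0,0.004,0,0.03]]]'; python3 -m pendant '[[[0,0,0.001,0,0.03],[0,0,0.002,0,0.03],[0,0,0.002,0,0.03]]]'
```

```text
time_s: 26.9
tool_pos: [0.4881, -0.1314, 0.0928]
orientation: [-0.0, 0.961, -0.277, -0.0]
wrist_force: [1.2, 0.3, -1.8]
finger_gap: 0.422
finger_force: 61.0
time_s: 27.28
tool_pos: [0.4881, -0.1314, 0.0907]
orientation: [-0.0, 0.961, -0.277, 0.0]
wrist_force: [-0.3, -0.1, -0.3]
finger_gap: 0.424
finger_force: 61.0
```

```bash
python3 -m pendant '[[[0,0,0.001,0,0.03],[0,0,0.002,0,0.03],[0,0,0.002,0,0.03]]]'; python3 -m pendant '[[[0,0,0.001,0,0.03],[0,0,0.0015,0,0.03],[0,0,0.0015,0,0.03]]]'
```

```text
time_s: 27.65
tool_pos: [0.4881, -0.1314, 0.0887]
orientation: [0.0, 0.961, -0.277, -0.0]
wrist_force: [-0.4, 0.3, -0.9]
finger_gap: 0.424
finger_force: 61.0
time_s: 28.02
tool_pos: [0.4881, -0.1314, 0.0872]
orientation: [0.0, 0.961, -0.277, -0.0]
wrist_force: [0.9, -0.8, -0.4]
finger_gap: 0.421
finger_force: 61.0
```

It is past the shoulder with no contact, so the square has met. Now I'll press past the catch.

```bash
python3 -m pendant '[[[0,0,0.001,0,0.03],[0,0,0.002,0,0.03],[0,0,0.002,0,0.03]]]'; python3 -m pendant '[[[0,0,0.001,0,0.03],[0,0,0.001,0,0.03]]]'
```

```text
time_s: 28.4
tool_pos: [0.4881, -0.1314, 0.0853]
orientation: [-0.0, 0.961, -0.277, 0.0]
wrist_force: [0.3, -0.4, -0.6]
finger_gap: 0.425
finger_force: 61.1
time_s: 28.65
tool_pos: [0.4881, -0.1313, 0.0842]
orientation: [-0.0, 0.961, -0.277, 0.0]
wrist_force: [0.7, 0.1, -0.6]
finger_gap: 0.423
finger_force: 61.1
```

```bash
python3 -m pendant '[[[0,0,0.001,0,0.03],[0,0,0.0015,0,0.03]]]'; python3 -m pendant '[[[0,0,0.001,0,0.03],[0,0,0.0015,0,0.03]]]'
```

```text
time_s: 28.9
tool_pos: [0.4881, -0.1314, 0.0828]
orientation: [-0.0, 0.961, -0.277, 0.0]
wrist_force: [0.4, 0.6, 0.9]
finger_gap: 0.417
finger_force: 61.2
time_s: 29.15
tool_pos: [0.4881, -0.1313, 0.0812]
orientation: [-0.0, 0.961, -0.277, 0.0]
wrist_force: [0.3, -0.0, 1.0]
finger_gap: 0.422
finger_force: 61.2
```

```bash
python3 -m pendant '[[[0,0,0.001,0,0.03],[0,0,0.0015,0,0.03],[0,0,0.0015,0,0.03]]]'; python3 -m pendant '[[[0,0,0.001,0,0.03],[0,0,0.0015,0,0.03]]]'
```

```text
time_s: 29.52
tool_pos: [0.4881, -0.1313, 0.0797]
orientation: [-0.0, 0.961, -0.277, -0.0]
wrist_force: [0.8, -0.5, -1.3]
finger_gap: 0.419
finger_force: 61.1
time_s: 29.78
tool_pos: [0.4881, -0.1313, 0.0782]
orientation: [-0.0, 0.961, -0.277, -0.0]
wrist_force: [1.1, -0.2, 0.9]
finger_gap: 0.419
finger_force: 61.2
```

```bash
python3 -m pendant '[[[0,0,0.001,0,0.03],[0,0,0.001,0,0.03]]]'; python3 -m pendant '[[[0,0,0.001,0,0.03],[0,0,0.001,0,0.03]]]';  python3 - <<'E'
from h import *
t,M=tool();W=get_image("wrist"); S=get_image("side");c=proj(W,[t])[0].astype(int); s=proj(S,[[*t[:2],.075]])[0].astype(int)
save({"frame":np.hstack([cv2.resize(W["frame"][c[1]-100:c[1]+100,c[0]-100:c[0]+100],(400,400)),cv2.resize(S["frame"][s[1]-30:s[1]+30,s[0]-30:s[0]+30],(400,400),interpolation=cv2.INTER_CUBIC)])},"c9.png")
E
```

```text
time_s: 30.02
tool_pos: [0.4881, -0.1313, 0.0776]
orientation: [0.0, 0.961, -0.277, 0.0]
wrist_force: [-0.7, 0.1, 5.2]
finger_gap: 0.42
finger_force: 61.6
time_s: 30.28
tool_pos: [0.4882, -0.1314, 0.0775]
orientation: [0.0, 0.961, -0.277, 0.0]
wrist_force: [-3.5, 0.3, 16.6]
finger_gap: 0.421
finger_force: 62.8
```

View pics/c9.png

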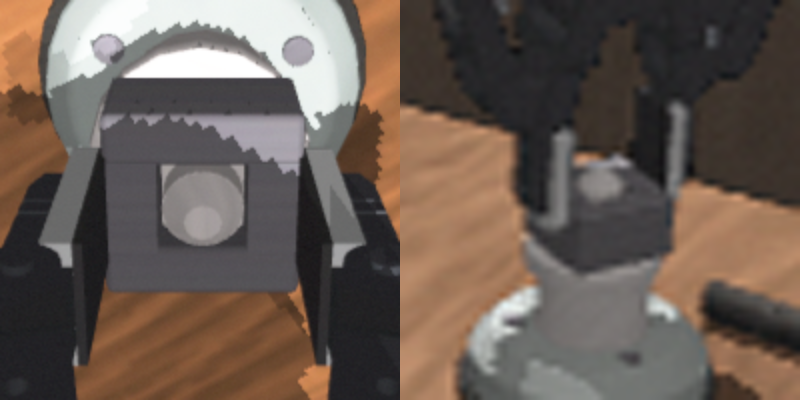

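The bushing appears to sit on the washer, with only the 6 mm tip dome showing through. The contact height also agrees (0.0206 grip offset + 0.057 ≈ 0.0775). One firmer check push, then release.

```bash
python3 -m pendant '[[[0,0,0.0008,0,0.03],[0,0,0.0008,0,0.03],[0,0,-0.001,0,0.03],[0,0,-0.001,0,0.03]]]'; python3 -m pendant '[[[0,0,0,0,0.06],[0,0,0,0,0.0854],[0,0,0,0,0.0854],[0,0,-0.04,0,0.0854],[0,0,-0.1,0,0.0854],[0,0,-0.14,0,0.0854],[0,0,-0.14,0,0.0854],[0,0,-0.14,0,0.0854]]]'
python3 - <<'E'
from h import *
t,M=tool();W=get_image("wrist"); S=get_image("side");X=(.4882,-.1313)
for p,n in((W,"w"),(S,"s")):
    m=masks(p,"bushing",X,.07)
    if m is not None:
        for z in (.057,.066,.075): print(n,z,fit("bushing",[(p,m)],X,-.56,z))
E
```

```text
time_s: 30.88
tool_pos: [0.4882, -0.1314, 0.0776]
orientation: [0.0, 0.961, -0.277, 0.0]
wrist_force: [-1.2, 1.0, 7.5]
finger_gap: 0.421
finger_force: 61.9
time_s: 31.88
tool_pos: [0.4876, -0.1314, 0.2167]
orientation: [0.0, 0.961, -0.277, -0.0]
wrist_force: [0.2, -0.3, -0.6]
finger_gap: 0.999
finger_force: 0.0
w 0.057 (array([ 0.48733873, -0.13097371, -0.56534077]), np.float64(0.033899417507588805))
w 0.066 (array([ 0.48960528, -0.13227285, -0.56729024]), np.float64(0.05630423395621524))
w 0.075 (array([ 0.49151131, -0.13341762, -0.54788774]), np.float64(0.12416743974706071))
s 0.057 (array([ 0.49068183, -0.13587821, -0.59920071]), np.float64(0.11633135338826085))
s 0.066 (array([ 0.48228188, -0.11864253, -0.68709743]), np.float64(0.12937344318835026))
s 0.075 (array([ 0.47548047, -0.10477114, -0.72561316]), np.float64(0.15925145302420643))
```

The z=0.057 fit agrees with the spindle axis and the other heights do not, so the bushing is home.

```bash
python3 -c "
from bench import *
print(sign_off())"
```

```text
the job is handed in; nothing more can be done
None
```

I threaded the spacer, the middle washer and the steel bushing onto the spindle, with the bushing pressed home on the washer, and handed the job in with the gripper open and clear; the hand-in call returned no verdict.

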